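# Tap a jammed cell dispenser free and shut its drawer

## Robot

A 7-joint arm with a two-finger parallel gripper is mounted at the origin on a cart in front of the work surface, level with it; the furniture and walls round the work are solid. World frame = base frame: x ahead of the robot, y to its left, z up, the work surface at z = 0. Lengths are in mm, angles in rad, forces in N, time in s.
With the tool pointing down it reaches from about 425 to 975 mm from the base axis. Payload 16.7 kg.
Tool frame: the origin (TCP) lies between the finger pads; the fingertips stand r.nose_length ahead of it and the grasp point (between the pads) lies 6 mm ahead of it (r.nose_length is the distance from the TCP to the fingertips, in mm); z points along the fingers, y is the line along which they close (so a half turn about z gives the same grasp; the last joint's range is limited). The gripper opens to 85 mm and grips with 20 to 120 N. Pads are 22 mm wide; open, the fingers measure 114 mm over their backs; the gripper's body (76 mm by 85 mm) begins 54 mm behind the grasp point. The pads swing forward as they close: fully open they stand 13 mm farther back than shut.
Start: joints at [1.107, 0.426, 0.074, 1.606, -0.034, 1.111, -0.067], TCP at [208.324, -642.012, 256.302] pointing down, gripper open.
Joint ranges: [-2.85, 2.85], [-0.5, 2.14], [-1.23, 1.37], [0.21, 2.46], [-1.02, 4.16], [0.16, 2.05], [-2.73, 2.73]. Speed limits (rad/s): [1.89, 1.89, 2.39, 2.39, 3.01, 3.01, 3.01].

## Interface

Orientations are given as [roll, pitch, yaw] about the fixed x, y, z axes, in that order (R = Rz(yaw) Ry(pitch) Rx(roll)).
In Python, from plant import r gives the robot as it stands. The module is installed in compiled form; this text tells all that it offers.
- The arm moves only by the tool jog_arm, never from a script. Its argument "series" is text: rows parted by semicolons, each of 7 numbers parted by spaces: the turn, a rotation vector about the tool's x, y, z in units of 45 degrees (1.0 is 45 degrees), then the shift along the tool's x, y, z in units of 0.3 m (1.0 is 0.3 m), then the gripper's target within -1 to 1 (fully open at 1, half-way at 0, shut at -1). In form: rx ry rz tx ty tz grip; .... A call has 1 to 10 rows; each row is the pose to reach, as a shift and turn from the pose commanded when the call began, along the tool's axes at that moment; what a row does not reach only later rows make up. A row lasts 1/12 s, in which the tool goes at most 41.7 mm and 7.16 degrees, less where a joint would pass 70% of its speed; a pose out of reach is approached as far as the arm can. A call with a number of a shift or a turn outside -1 to 1 is refused whole. A call with a gripper value outside its range is refused whole. The fingers move at their own pace and stop on an object; "grip_force" is the grip in N (left out, the last holds). Time passes only in rows, so rows that repeat a pose let the fingers close. It gives the time, the measured TCP pose, the force, the opening and the grip force at its end, in the units of the state.
- r.state(): the state, without advancing time (a new reading comes with each control period).
- r.snapshot(name): name is "scene" or "top" or "wrist"; returns a dict with "image" (480x640x3 uint8, red, green, blue), "fovy" (degrees; the focal length in pixels is half the picture's height over the tangent of half this angle, whatever the lens; pixels are square), "cx", "cy" (the principal point, pixels), "pose" (4x4, takes a point from camera to world coordinates). Camera axes: x right, y down, z forward; pixel columns grow to the right and rows downward; lengths in mm; the calibration is good to about 2 mm. The wrist camera is an equidistant fisheye: a pixel r from the principal point sees the ray r / f radians off the axis. A picture is of the moment at which its call begins. There is no depth.
- r.job_done(): hands the job in; it is judged then, once.
The state is a dict: "time_s": time; "q": joint angles; "joint_velocities": joint speeds; "effort": joint torques, N m; "ee_pos": TCP position; "ee_rot": TCP orientation; "force": force on the tool from outside, world axes, zero at the start; "ft_torque": the same for the moment, N m; "opening": opening from 0.0 (shut) to 1.0 (fully open); "finger_force": force on a finger pad.
Only numpy, scipy, OpenCV 4.12 (cv2) and the standard library are available. Lean on these libraries where they do the work, as an engineer would, in place of code of your own. Each camera call takes 0.05 s, during which the arm holds its last target. There are 200 camera calls.

## Task

Two round cells have jammed side by side above the narrow neck of the tilted clear flask. Tap the upper part of the flask's sides, from either side as needed, so that it rocks on its cradle, until both cells have slid out into the open catch drawer; then push the drawer fully home. Keep the taps light, do not touch the cells themselves, and leave the other things on the bench where they are.

Things in the scene. Friction and masses are not known exactly. Their poses are not given: they have to be found in the camera images.
- stand: Fixed stand: low grey housing 145 x 112 mm, roof 58 mm high, drawer bay below, tilted flask above. Origin on the bench top in its middle plane, 40 mm behind its front edge; x points from the drawer's front to the rear (up the flask's slope), y to the left as seen from in front of the drawer, z up. The drawer's front looks roughly towards the robot.
- flask (a joint): Rocking of the flask about its tilted long axis (rad): 0 upright; positive when it leans to the stand's -y side (pushed from the left, +y); hard stops at +-0.65; sprung back to 0 with 0.8 N m/rad. When it leans, the cells roll to the low side, and the upper one comes before the neck and slides out.
- lip (a point): Middle of the floor's edge at the flask's mouth, stand x -0.030, z 0.064. The flask slopes up from here at 32 degrees: a flat clear plastic bottle with black neck band on a steel cradle, body 86 x 54 x 28 mm (inside 48 wide, 22 high, smooth), neck 35 mm long and 32 mm wide inside. Highest edge, at the rear, 0.15 above the bench.
- top (a point): Middle of the flask's top face, just behind the shoulder, 51 mm from the rocking axis (the axis runs parallel to the slope, under the flask's middle). To free a cell, push the upper edge about 20 mm sideways (some 6 N, 0.35 to 0.45 rad), stay about 0.3 s, and let go.
- tap_left (a point): Good point to tap: outer face of the flask's left (+y) side, near its upper edge, just behind the shoulder; moves with the flask. Axes: x up the slope, y left, z square to the slope. At rest at stand x 0.006, y 0.027, z 0.110. About 20 mm of side wall lie below it at the same x; the housing's roof is at z 0.058.
- tap_right (a point): The same on the right (-y) side: at rest at stand x 0.006, y -0.027, z 0.110.
- cell_0_center (a point): Centre of a round cell, 18 mm thick, 66 mm long, 47 g; z along its length. Starts in the flask left of the other: abreast they cannot enter the neck and stand on its two shoulders, height 0.11; in the drawer below 0.05. One alone on the left shoulder is freed by a tap on the left side, on the right by one on the right; repeat if needed.
- cell_1_center (a point): Centre of the second, equal cell; at the start on the right of the other.
- drawer (a joint): Opening of the grey catch drawer (m): 0 fully shut, 0.085 fully open; slides towards the stand's -x to open, about 1.2 N friction, stays where it is left, solid stop at 0.
- drawer_in (a point): Centre of the drawer's inner floor (inside 100 x 80 mm, walls 42 mm above this point); axes as the stand's. With the drawer shut at stand x 0.010, y 0, z 0.008.
- drawer_bar (a point): Middle of the horizontal steel bar handle, 70 mm long along y and about 10 mm thick, 35 mm before the drawer's front, at height 0.030. With the drawer shut at stand x -0.083; minus the opening otherwise. Push on it towards +x to shut the drawer.
- solder_spool: Bystander: black-flanged spool of solder, 64 x 80 x 37 mm, right of the work; origin at its underside.
- driver_red: Bystander: red-handled screwdriver, 164 mm long, lying left of the work; origin at its underside.
- tin_b: Bystander: small round tin with a screw lid, 38 mm across and 50 mm high, left of the stand; origin at its underside.

How it is judged:
By the outcome, as a careful person would: the job done as asked, in the order asked, and still so for the second after the job is handed in, with the robot touching nothing.
It also fails if it takes over 48 s, if anything falls off the work surface, if the arm or the gripper's body presses on something with over 40 N, if the wrist force passes 120 N, or if a joint passes its speed limit or range.

## Working session

There is one attempt and no reset: what is moved stays moved. The work goes in short steps, Python scripts to look and compute and a tool call to move; the robot and the scene stay as the last step left them, time stands still between calls to the robot, and variables do not carry over. Pictures are saved under pics/ and viewed, at most 11 in all, crops included, and the job is handed in when it is done.

Besides the shell and the picture viewer there is one more tool, called after "Emit:" by a JSON object that holds its "method" and its "body", one argument or row to a line. jog_arm: Moves the arm, as the interface text tells. Shifts and turns lie within -1 to 1; 1 stands for 0.3 m of shift or 45 degrees of turn. Its arguments: {"type":"object","properties":{"series":{"type":"string"},"grip_force":{"type":"number"}},"required":["series"]}

```bash
mkdir -p pics
python3 - <<'E'
from plant import r
import cv2,numpy as np,pickle
D={}
for n in("scene","top"):
    s=r.snapshot(n);D[n]=s;cv2.imwrite(f"pics/{n}0.png",s["image"][:,:,::-1]);print(n,s["fovy"],s["cx"],s["cy"],np.round(s["pose"],3).tolist())
pickle.dump(D,open("d0.pkl","wb"))
print(r.state(),r.nose_length)
E
```

```text
scene 49.12797106289838 311.8878891751624 234.22527516440258 [[-0.761, -0.373, 0.53, -69.619], [-0.648, 0.448, -0.616, 947.542], [-0.008, -0.813, -0.583, 719.328], [0.0, 0.0, 0.0, 1.0]]
top 53.674521073368645 317.3598862587812 238.779865147341 [[-0.016, -0.985, 0.172, 312.913], [-1.0, 0.012, -0.02, 293.28], [0.018, -0.172, -0.985, 1078.249], [0.0, 0.0, 0.0, 1.0]]
{'time_s': 0.1, 'q': array([ 1.10748801,  0.42666309,  0.07383849,  1.60652851, -0.03407341,
        1.11076587, -0.06711088]), 'joint_velocities': array([ 0.00125438, -0.00251975, -0.00179693, -0.00075422,  0.00069835,
       -0.00031554,  0.00019112]), 'effort': array([ 8.14919447e-03, -9.51533818e+01,  3.77137810e+00, -4.64404893e+01,
        1.96688552e-02,  6.65368658e-03, -6.30309364e-05]), 'ee_pos': array([ 208.24203372, -641.73714331,  255.69081266]), 'ee_rot': array([-3.14049047e+00,  9.49134874e-05,  3.13791336e-01]), 'force': array([-0.09769714, -0.26747439,  0.77709045]), 'ft_torque': array([-0.02761726, -0.02506641, -0.02380505]), 'finger_force': 0.0, 'opening': 1.0009001184312472} 25.0
```

View pics/scene0.png

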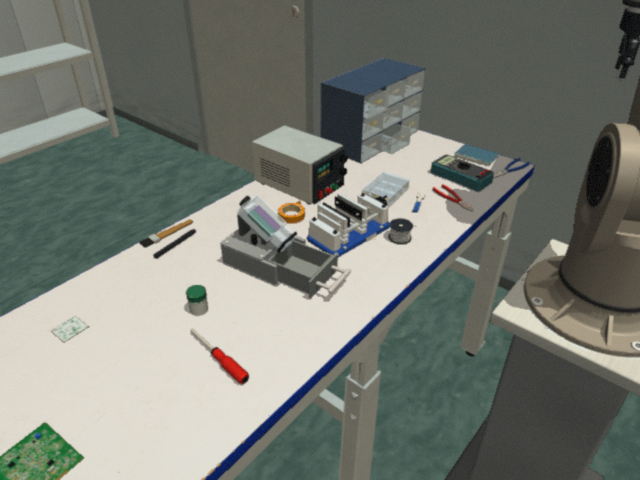

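View pics/top0.png

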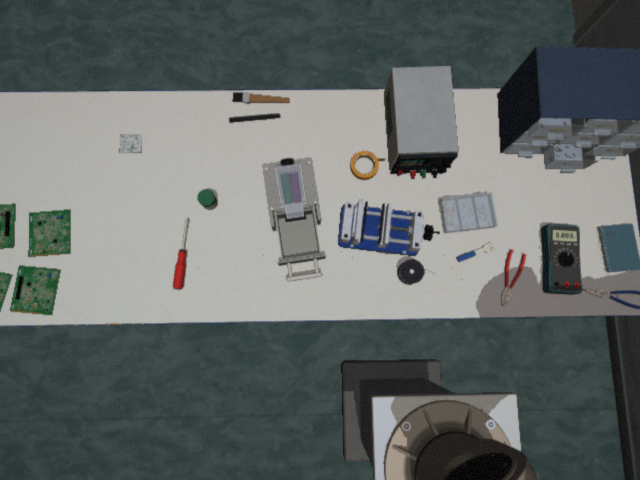

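The scene view shows the stand near (265,250), and the top view shows it at (290,190) with the drawer open towards (305,275). A vise stands at (380,228), and the tin is at (207,198). I'll zoom in for precise points.

```bash
cat > h.py <<'E'
import numpy as np,cv2
def ray(s,u,v):
    f=240/np.tan(np.radians(s["fovy"]/2));P=np.array(s["pose"])
    return P[:3,3],P[:3,:3]@np.array([(u-s["cx"])/f,(v-s["cy"])/f,1])
def onz(s,u,v,z):
    o,d=ray(s,u,v);return o+d*(z-o[2])/d[2]
def proj(s,p):
    f=240/np.tan(np.radians(s["fovy"]/2));P=np.array(s["pose"])
    c=P[:3,:3].T@(np.array(p)-P[:3,3]);return c[:2]/c[2]*f+[s["cx"],s["cy"]]
E
python3 - <<'E'
import pickle,cv2
from h import *
D=pickle.load(open("d0.pkl","rb"))
a=D["top"]["image"][145:290,230:350];b=D["scene"]["image"][185:305,210:360]
cv2.imwrite("pics/t1.png",cv2.resize(a,None,fx=4,fy=4,interpolation=2)[:,:,::-1])
t=D["top"]
for u,v,z in[(450,440,0),(287,279,30),(291,211,60)]:print(onz(t,u,v,z).round())
E
```

```text
[57. -8.  0.]
[406. 340.  30.]
[553. 330.  60.]
```

View pics/t1.png

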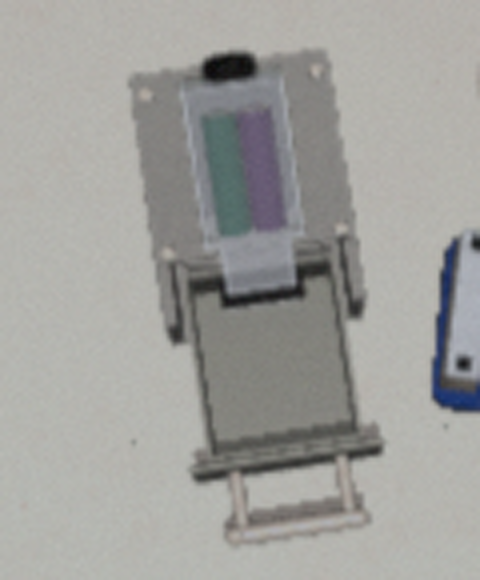

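```bash
cat >> h.py <<'E'
def stand():
    pass
E
python3 - <<'E'
import pickle
from h import *
t=pickle.load(open("d0.pkl","rb"))["top"]
g=lambda u,v,z:onz(t,230+u/4,145+v/4,z)[:2]
RL,RR=g(133,75,58),g(325,52,58)
BL,BR=g(231,533,33),g(367,515,33)
sl,sr,fl,fr=[g(*p,58) for p in((146,93),(318,70),(168,253),(342,229))]
print(RL,RR,np.linalg.norm(RL-RR),BL,BR,np.linalg.norm(BL-BR))
m=(RL+RR)/2;b=(BL+BR)/2;x=m-b;print("len",np.linalg.norm(x),"exp",105+83+85)
yaw=np.arctan2(x[1],x[0])
for a,c in((RR,RL),(BR,BL),(sr,sl),(fr,fl)):
    d=c-a;print("yaw",np.degrees(np.arctan2(-d[0],d[1])))
print(np.degrees(yaw))
s1,s2=(sl+sr)/2,(fl+fr)/2;print(s1,s2,np.degrees(np.arctan2(*(s1-s2)[::-1])))
X=x/np.linalg.norm(x);print("origin",m-105*X,b+168*X)
# neck mouth lip: approx
print(g(265,300,64),'fl mid top')
for u,v,z,n in((340,228,60,'vise corner'),(207,198,50,'tin')):print(n,onz(t,u,v,z).round())
E
```

```text
[663.08488053 391.05987257] [675.5742107  283.31942348] 108.46191838225978 [407.82439992 338.52243962] [416.72706967 263.44134828] 75.60706186829415
len 259.5913386693302 exp 273
yaw 6.6122451308729735
yaw 6.762219265091138
yaw 7.409510894198504
yaw 7.442512264357565
8.017746997452853
[658.76964131 335.57495457] [566.74516235 323.33315861] 7.577431659445499
origin [565.35592972 322.54426657] [578.63352022 324.41450428]
[532.06530399 318.02394875] fl mid top
vise corner [514. 223.  60.]
tin [587. 516.  50.]
```

Emit:
{"method": "jog_arm", "body": {
  "series": "0 0 .235 .9 -.486 -.1 1;0 0 .235 .9 -.486 -.1 1;0 0 .235 .9 -.486 -.1 1;0 0 .235 .9 -.486 -.1 1;0 0 .235 .9 -.486 -.1 1;0 0 .235 .9 -.486 -.1 1;0 0 .235 .9 -.486 -.1 1;0 0 .235 .9 -.486 -.1 1;0 0 .235 .9 -.486 -.1 1;0 0 .235 .9 -.486 -.1 1"
}}

```text
time_s: 0.93
ee_pos: [420.9, -419.0, 286.2]
ee_rot: [-3.141, 0.0, 0.132]
force: [-0.2, -1.4, -0.3]
opening: 1.002
finger_force: 0.0
```

Emit:
{"method": "jog_arm", "body": {
  "series": "0 0 0 .512 -.838 0 1;0 0 0 .512 -.838 0 1;0 0 0 .512 -.838 0 1;0 0 0 .512 -.838 0 1;0 0 0 .512 -.838 0 1;0 0 0 .512 -.838 0 1;0 0 0 .512 -.838 0 1;0 0 0 .512 -.838 0 1;0 0 0 .512 -.838 0 1"
}}

```text
time_s: 1.68
ee_pos: [540.6, -149.3, 286.0]
ee_rot: [-3.141, 0.0, 0.132]
force: [0.2, -0.8, -0.5]
opening: 1.004
finger_force: 0.0
```

Emit:
{"method": "jog_arm", "body": {
  "series": "0 0 0 .19 -.95 0 1;0 0 0 .19 -.95 0 1;0 0 0 .19 -.95 0 1;0 0 0 .19 -.95 0 1;0 0 0 .19 -.95 0 1;0 0 0 .19 -.95 0 1;0 0 0 .19 -.95 0 1;0 0 0 .19 -.95 0 1;0 0 0 .19 -.95 0 1"
}}

```text
time_s: 2.43
ee_pos: [560.0, 139.4, 285.8]
ee_rot: [-3.142, 0.001, 0.131]
force: [-0.3, -1.0, 0.1]
opening: 0.996
finger_force: 0.0
```

Emit:
{"method": "jog_arm", "body": {
  "series": "0 0 0 .118 -.6 0 1;0 0 0 .118 -.6 0 1;0 0 0 .118 -.6 0 1;0 0 0 .118 -.6 0 1;0 0 0 .118 -.6 0 1;0 0 0 .118 -.6 0 1;0 0 0 .118 -.6 0 1"
}}

```text
time_s: 3.02
ee_pos: [572.7, 320.5, 285.5]
ee_rot: [3.141, 0.001, 0.128]
force: [0.4, -1.3, -0.8]
opening: 1.002
finger_force: 0.0
```

Run:
```python
from plant import r
import cv2,numpy as np,pickle
s=r.snapshot("wrist");pickle.dump(s,open("w1.pkl","wb"))
cv2.imwrite("pics/w1.png",s["image"][:,:,::-1]);print(s["fovy"],s["cx"],s["cy"],np.round(s["pose"],3).tolist());st=r.state();print(st["ee_pos"],st["ee_rot"])
```

```text
65.70646984690485 323.7575897521713 236.93284397805397 [[0.128, -0.948, -0.29, 648.347], [-0.992, -0.122, -0.037, 331.201], [-0.0, 0.292, -0.956, 403.333], [0.0, 0.0, 0.0, 1.0]]
[572.90758963 319.46383099 285.78283887] [3.14013444e+00 5.52520086e-04 1.26483688e-01]
```

View pics/w1.png

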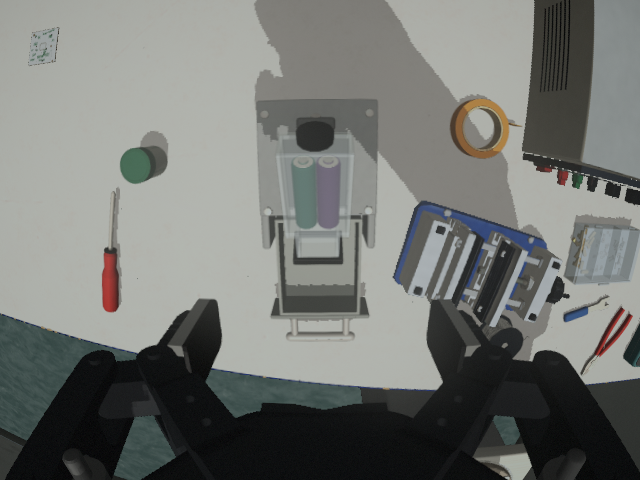

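The wrist view shows the roof's rear corners at (257,101) and (377,99), the bar ends at (288,335) and (354,335), and the flask standing upright between them.

```bash
cat >> h.py <<'E'
def fonz(s,u,v,z):
    f=240/np.tan(np.radians(s["fovy"]/2));P=np.array(s["pose"])
    d=np.array([u-s["cx"],v-s["cy"]]);t=np.linalg.norm(d);a=t/f
    q=P[:3,:3]@np.append(d/t*np.sin(a),np.cos(a));return P[:3,3]+q*(z-P[2,3])/q[2]
E
python3 - <<'E'
import pickle
from h import *
s=pickle.load(open("w1.pkl","rb"))
g=lambda u,v,z:fonz(s,u,v,z)[:2]
RL,RR=g(257,101,58),g(377,99,58);BL,BR=g(288,335,33),g(354,335,33)
for a,c in((RL,RR),(BL,BR)):print(a,c,np.linalg.norm(a-c),(a+c)/2,np.degrees(np.arctan2(-(a-c)[0],(a-c)[1])))
m=(RL+RR)/2;b=(BL+BR)/2;x=m-b;L=np.linalg.norm(x);X=x/L;print(L,np.degrees(np.arctan2(x[1],x[0])),m-105*X,b+168*X)
print('mouth',g(319,262,64),'shoulder L/R',g(283,232,110),g(348,231,110))
print('vise corner',g(397,280,50))
E
```

```text
[665.47035861 395.51907228] [680.93175752 286.36708814] 110.2416005816313 [673.20105806 340.94308021] 8.06232049571867
[411.95418128 342.99029023] [421.9354487  266.64959786] 76.9904345385244 [416.94481499 304.81994404] 7.448960531245154
258.78976618443596 8.02382524951856 [569.22899642 326.28666874] [583.30011362 328.2702024 ]
mouth [519.4230433  319.43176257] shoulder L/R [559.27687355 353.78208447] [566.97182303 300.74807982]
vise corner [504.11074551 235.26782821]
```

Emit:
{"method": "jog_arm", "body": {
  "series": "0 0 0 .021 -.019 .13 1;0 0 0 .021 -.019 .26 1;0 0 0 .021 -.019 .36 1;0 0 0 .021 -.019 .42 1;0 0 0 .021 -.019 .46 1;0 0 0 .021 -.019 .5 1;0 0 0 .021 -.019 .53 1;0 0 0 .021 -.019 .552 1;0 0 0 .021 -.019 .552 1"
}}

```text
time_s: 3.82
ee_pos: [577.3, 328.0, 120.1]
ee_rot: [3.141, 0.001, 0.129]
force: [-1.2, -0.4, -0.2]
opening: 0.995
finger_force: 0.0
```

Run:
```python
from plant import r
import cv2,numpy as np,pickle
s=r.snapshot("wrist");c=r.snapshot("scene")["image"][170:290,200:360]
a=s["image"]
o=np.zeros((600,800,3),np.uint8);o[:300,:400]=cv2.resize(a,(400,300));o[300:,:400]=cv2.resize(c,(400,300),interpolation=2);o[:480,400:]=cv2.resize(a[120:480,170:470],(400,480))
cv2.imwrite("pics/w2.png",o[:,:,::-1]);st=r.state();print(st["ee_pos"],st["force"])
```

```text
[577.67621744 328.71455936 121.42417826] [ 0.5197211 -1.5407249 -0.2831021]
```

View pics/w2.png

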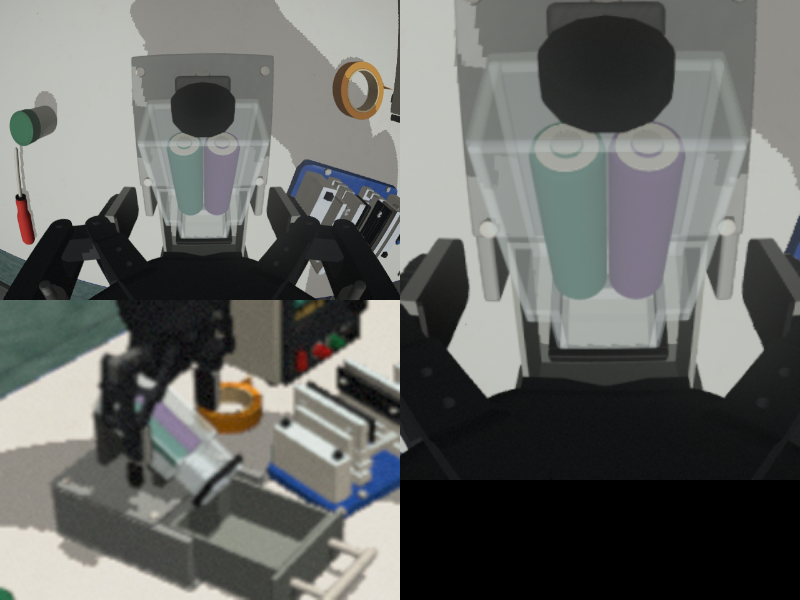

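Straddling works: the flask at crop x≈480–740 lies between the pads at about 455 and 755. The first tap goes on the left side (tool +y), watching the force.

Emit:
{"method": "jog_arm", "body": {
  "series": "0 0 0 0 .03 0 1;0 0 0 0 .05 0 1;0 0 0 0 .07 0 1;0 0 0 0 .085 0 1;0 0 0 0 .1 0 1;0 0 0 0 .1 0 1"
}}

```text
time_s: 4.42
ee_pos: [581.3, 299.4, 121.7]
ee_rot: [-3.14, -0.001, 0.129]
force: [-3.0, 7.2, 5.1]
opening: 1.001
finger_force: 3.9
```

Emit:
{"method": "jog_arm", "body": {
  "series": "0 0 0 0 0 0 1;0 0 0 0 0 0 1;0 0 0 0 0 0 1;0 0 0 0 -.06 0 1;0 0 0 0 -.1 0 1;0 0 0 0 -.1 0 1;0 0 0 0 -.1 0 1;0 0 0 0 -.1 0 1;0 0 0 0 -.1 0 1"
}}

```text
time_s: 5.17
ee_pos: [577.6, 327.6, 120.6]
ee_rot: [3.141, 0.0, 0.128]
force: [0.1, -1.1, 0.2]
opening: 0.999
finger_force: 0.0
```

```bash
cat > look.py <<'E'
import sys
from plant import r
import cv2,numpy as np
a=r.snapshot("wrist")["image"];c=r.snapshot("scene")["image"][170:290,200:360]
o=np.zeros((480,800,3),np.uint8);o[:,:400]=cv2.resize(a[120:480,170:470],(400,480));o[:300,400:]=cv2.resize(c,(400,300),interpolation=2)
cv2.imwrite(sys.argv[1],o[:,:,::-1]);st=r.state();print(st["time_s"],st["ee_pos"],st["force"])
E
python3 look.py pics/w3.png
```

```text
5.2667 [577.57948505 327.83318379 120.72428147] [ 0.79055873  0.25336325 -0.14476662]
```

View pics/w3.png

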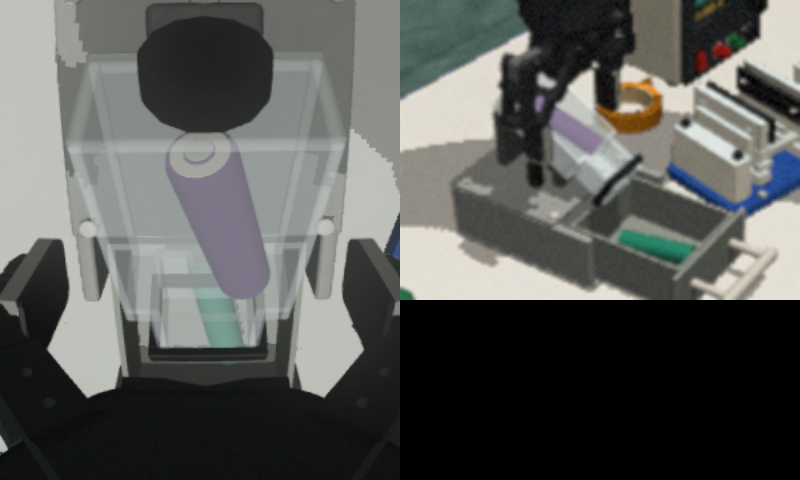

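The green cell is in the drawer; the purple one rests on the right shoulder at (245,285). Next is a tap on the right side.

Emit:
{"method": "jog_arm", "body": {
  "series": "0 0 0 0 -.03 0 1;0 0 0 0 -.05 0 1;0 0 0 0 -.065 0 1;0 0 0 0 -.078 0 1;0 0 0 0 -.087 0 1;0 0 0 0 -.087 0 1;0 0 0 0 -.087 0 1;0 0 0 0 -.087 0 1;0 0 0 0 -.087 0 1"
}}

```text
time_s: 6.02
ee_pos: [574.0, 353.6, 120.6]
ee_rot: [3.14, 0.001, 0.129]
force: [-1.6, -6.7, 3.2]
opening: 0.996
finger_force: 3.8
```

Emit:
{"method": "jog_arm", "body": {
  "series": "0 0 0 0 .05 0 1;0 0 0 0 .084 0 1;0 0 0 0 .084 0 1;0 0 0 0 .084 0 1;0 0 0 0 .084 0 1"
}}

```text
time_s: 6.43
ee_pos: [577.2, 329.6, 120.9]
ee_rot: [-3.141, -0.0, 0.129]
force: [1.3, 0.3, 0.4]
opening: 0.997
finger_force: 0.0
```

```bash
python3 look.py pics/w4.png
```

```text
6.5333 [577.05713056 330.05207804 120.84883455] [-0.27992372 -0.76288285 -0.17511597]
```

View pics/w4.png

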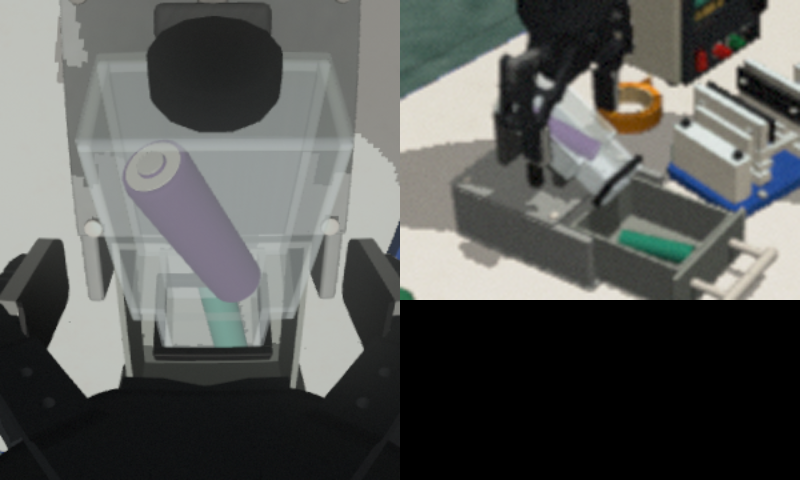

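The purple cell lies askew, with its lower end at (240,295) and still on the right. I'll repeat the right tap slightly deeper and longer.

Emit:
{"method": "jog_arm", "body": {
  "series": "0 0 0 0 -.03 0 1;0 0 0 0 -.06 0 1;0 0 0 0 -.078 0 1;0 0 0 0 -.09 0 1;0 0 0 0 -.09 0 1;0 0 0 0 -.09 0 1;0 0 0 0 -.09 0 1;0 0 0 0 -.09 0 1;0 0 0 0 -.09 0 1"
}}

```text
time_s: 7.28
ee_pos: [573.6, 355.8, 120.6]
ee_rot: [3.14, 0.001, 0.129]
force: [-1.8, -9.1, 5.1]
opening: 1.0
finger_force: 4.8
```

Emit:
{"method": "jog_arm", "body": {
  "series": "0 0 0 0 .05 0 1;0 0 0 0 .09 0 1;0 0 0 0 .09 0 1;0 0 0 0 .09 0 1;0 0 0 0 .09 0 1;0 0 0 0 .09 0 1"
}}

```text
time_s: 7.78
ee_pos: [577.1, 330.1, 120.9]
ee_rot: [-3.141, -0.0, 0.13]
force: [0.3, 0.9, -0.2]
opening: 1.002
finger_force: 0.0
```

```bash
python3 look.py pics/w5.png
python3 - <<'E'
import cv2,numpy as np
for n in("w3","w4","w5"):
    a=cv2.cvtColor(cv2.imread(f"pics/{n}.png"),40)[:480,:400].astype(int)
    for nm,lo,hi in(("purple",130,165),("green",75,98)):
        m=((a[...,0]>lo)&(a[...,0]<hi)&(a[...,1]>40)&(a[...,2]>60)).astype(np.uint8)
        k,l,st,c=cv2.connectedComponentsWithStats(m);i=1+np.argmax(st[1:,4]) if k>1 else 0;print(n,nm,st[i],c[i].round())
E
```

```text
7.8833 [577.06123943 330.04201551 120.80708722] [-0.02809575  0.48700011 -0.87020238]
w3 purple [     0      0    400    480 192000] [200. 240.]
w3 green [204 318  39  30 893] [223. 334.]
w4 purple [     0      0    400    480 192000] [200. 240.]
w4 green [ 202  297   45   51 1381] [224. 324.]
w5 purple [150 315  36  64 706] [164. 360.]
w5 green [224 318  32  30 790] [241. 332.]
```

View pics/w5.png

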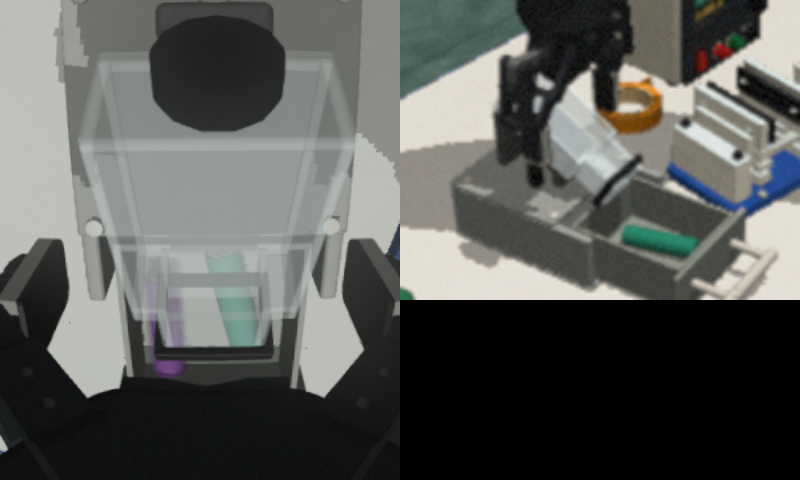

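Both cells are in the drawer: green at (235,300), purple at (165,350), and the flask is empty. Now I'll lift, retreat in front of the bar and shut the gripper.

Emit:
{"method": "jog_arm", "body": {
  "series": "0 0 0 0 0 -.1 1;0 0 0 0 0 -.23 1;0 0 0 0 0 -.36 1;0 0 0 0 0 -.43 1;0 0 0 -.14 .003 -.43 -1;0 0 0 -.28 .005 -.43 -1;0 0 0 -.42 .008 -.43 -1;0 0 0 -.56 .01 -.43 -1;0 0 0 -.7 .013 -.43 -1;0 0 0 -.7 .013 -.43 -1"
}}

```text
time_s: 8.72
ee_pos: [363.2, 297.9, 249.8]
ee_rot: [3.14, 0.001, 0.134]
force: [0.8, 2.7, 0.8]
opening: 0.146
finger_force: 0.0
```

Run:
```python
from plant import r
import cv2,pickle
from h import *
st=r.state();print(st["time_s"],st["ee_pos"],st["ee_rot"],st["opening"])
s=r.snapshot("wrist");pickle.dump(s,open("w6.pkl","wb"));a=s["image"];t=r.snapshot("top")["image"][145:290,230:350]
o=np.zeros((600,800,3),np.uint8);o[:360,:480]=cv2.resize(a,(480,360));o[:,480:]=cv2.resize(t,(320,387),interpolation=2)[:600] if 0 else 0;o[:387,480:]=cv2.resize(t,(320,387),interpolation=2)
cv2.imwrite("pics/w6.png",o[:,:,::-1])
```

```text
8.7167 [363.17065787 297.92618819 249.77590989] [3.13991420e+00 7.26843757e-04 1.33651740e-01] 0.14578879768355357
```

View pics/w6.png

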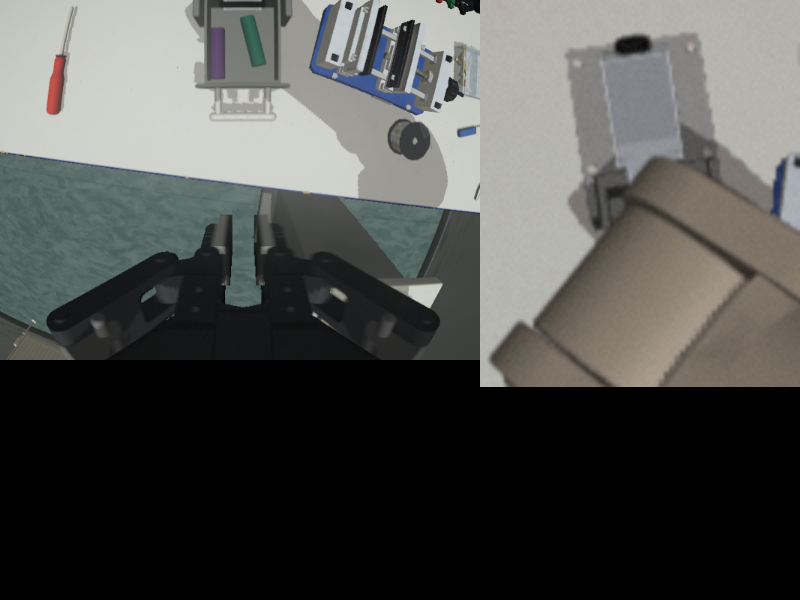

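Both cells lie in the drawer at (218,52) and (252,40); the bar ends are at (210,119) and (276,119).

Run:
```python
import pickle
from h import *
s=pickle.load(open("w6.pkl","rb"));k=4/3
L,R=fonz(s,210*k,119*k,32),fonz(s,276*k,119*k,32);print(L,R,(L+R)/2)
print('edge',fonz(s,185*k,177*k,0))
```

```text
[405.1251271  344.46300196  32.        ] [415.74769715 265.66188113  32.        ] [410.43641213 305.06244155  32.        ]
edge [317.65311471 374.33141082   0.        ]
```

Emit:
{"method": "jog_arm", "body": {
  "series": "0 0 0 0 0 .13 -1;0 0 0 0 0 .26 -1;0 0 0 0 0 .39 -1;0 0 0 0 0 .5 -1;0 0 0 0 0 .58 -1;0 0 0 0 0 .64 -1;0 0 0 0 0 .673 -1;0 0 0 0 0 .673 -1"
}}

```text
time_s: 9.48
ee_pos: [369.3, 298.3, 45.9]
ee_rot: [3.14, 0.003, 0.129]
force: [-0.5, 0.2, 0.1]
opening: -0.001
finger_force: 0.0
```

Emit:
{"method": "jog_arm", "body": {
  "series": "0 0 0 .04 0 0 -1;0 0 0 .07 0 0 -1;0 0 0 .1 0 0 -1;0 0 0 .13 0 0 -1;0 0 0 .16 0 0 -1;0 0 0 .19 0 0 -1;0 0 0 .22 0 0 -1;0 0 0 .25 0 0 -1;0 0 0 .28 0 0 -1;0 0 0 .28 0 0 -1"
}}

```text
time_s: 10.32
ee_pos: [454.8, 309.5, 47.9]
ee_rot: [-3.141, -0.001, 0.128]
force: [-0.8, -0.5, 0.1]
opening: 0.0
finger_force: 0.0
```

Emit:
{"method": "jog_arm", "body": {
  "series": "0 0 0 .01 0 0 -1;0 0 0 .02 0 0 -1;0 0 0 .03 0 0 -1;0 0 0 .035 0 0 -1;0 0 0 .035 0 0 -1"
}}

```text
time_s: 10.73
ee_pos: [463.4, 310.7, 47.8]
ee_rot: [-3.142, -0.0, 0.129]
force: [0.1, -0.5, -0.8]
opening: 0.001
finger_force: 0.0
```

Emit:
{"method": "jog_arm", "body": {
  "series": "0 0 0 .007 0 0 -1;0 0 0 .013 0 0 -1;0 0 0 .02 0 0 -1"
}}

```text
time_s: 10.98
ee_pos: [469.1, 311.5, 47.9]
ee_rot: [3.142, 0.0, 0.129]
force: [-1.1, -0.1, 0.1]
opening: 0.006
finger_force: 0.7
```

Run:
```python
from plant import r
import cv2,pickle
from h import *
st=r.state();print(st["time_s"],st["ee_pos"],st["force"])
s=r.snapshot("wrist");a=s["image"];c=r.snapshot("scene")["image"][185:305,210:370]
o=np.zeros((600,800,3),np.uint8);o[:300,:400]=cv2.resize(a,(400,300));o[:300,400:]=cv2.resize(c,(400,300),interpolation=2)
cv2.imwrite("pics/w7.png",o[:300,:,::-1])
```

```text
10.9833 [469.13021478 311.53889968  47.85733734] [-1.06396567 -0.10803616  0.11789522]
```

View pics/w7.png

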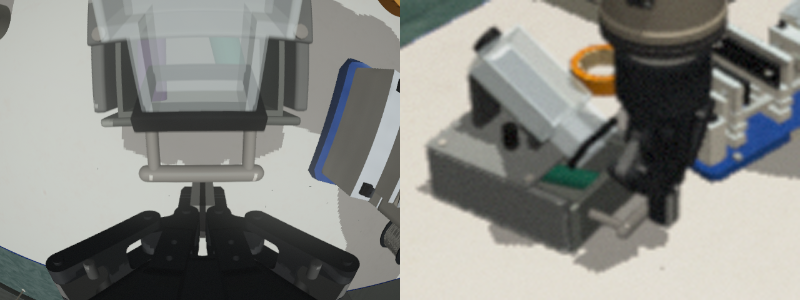

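The finger is on the bar and the drawer is still slightly open (the front's edge at (187,118) is clear of the housing). Continuing slowly.

Emit:
{"method": "jog_arm", "body": {
  "series": "0 0 0 .006 0 0 -1;0 0 0 .012 0 0 -1;0 0 0 .018 0 0 -1"
}}

```text
time_s: 11.33
ee_pos: [470.0, 311.7, 47.3]
ee_rot: [3.139, 0.007, 0.131]
force: [-38.6, -6.0, 27.8]
opening: 0.004
finger_force: 19.9
```

Emit:
{"method": "jog_arm", "body": {
  "series": "0 0 0 .005 0 0 -1;0 0 0 .01 0 0 -1;0 0 0 .01 0 0 -1"
}}

```text
time_s: 11.58
ee_pos: [470.3, 311.8, 47.1]
ee_rot: [3.137, 0.011, 0.132]
force: [-46.5, -8.4, 37.8]
opening: 0.001
finger_force: 24.4
```

Firm stop. Backing off.

Emit:
{"method": "jog_arm", "body": {
  "series": "0 0 0 -.04 0 0 -1;0 0 0 -.1 0 0 -1;0 0 0 -.2 0 0 -1;0 0 0 -.32 0 0 -1;0 0 0 -.34 0 -.1 -1;0 0 0 -.34 0 -.22 -1;0 0 0 -.34 0 -.35 -1;0 0 0 -.34 0 -.48 -1;0 0 0 -.34 0 -.6 -1;0 0 0 -.34 0 -.6 -1"
}}

```text
time_s: 12.42
ee_pos: [378.4, 301.6, 234.6]
ee_rot: [-3.137, -0.009, 0.129]
force: [0.4, 1.7, 0.1]
opening: 0.0
finger_force: 0.0
```

Run:
```python
from plant import r
import cv2,pickle
from h import *
st=r.state();print(st["time_s"],st["ee_pos"],st["force"])
s=r.snapshot("wrist");a=s["image"];c=r.snapshot("scene");cv2.imwrite("pics/full8.png",c["image"][:,:,::-1]);c=c["image"][185:305,210:370]
pickle.dump(s,open("w8.pkl","wb"))
o=np.zeros((480,800,3),np.uint8);o[:,:400]=cv2.resize(a[:360,150:450],(400,480));o[:300,400:]=cv2.resize(c,(400,300),interpolation=2)
cv2.imwrite("pics/w8.png",o[:,:,::-1])
```

```text
12.4167 [378.41451626 301.572375   234.6103449 ] [0.3758496  1.6577525  0.12476715]
```

View pics/w8.png

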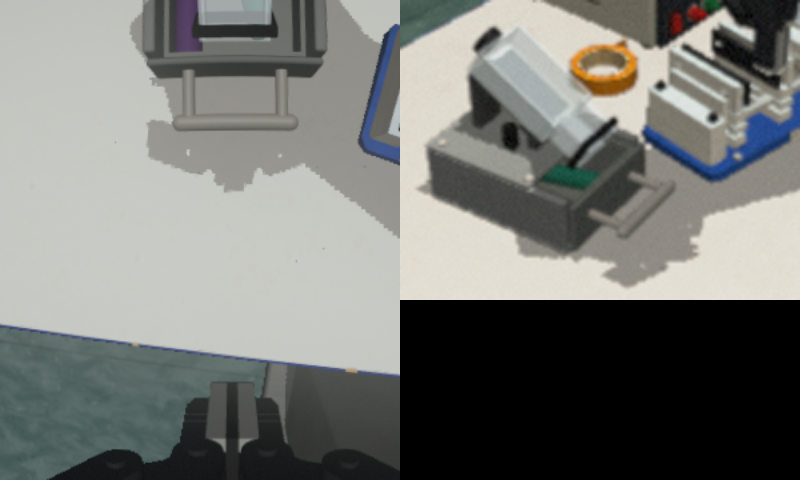

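Run:
```python
import pickle
from h import *
s=pickle.load(open("w8.pkl","rb"));g=lambda u,v,z:fonz(s,150+u*.75,v*.75,z)
o=np.array([568,325.]);X=np.array([np.cos(.1327),np.sin(.1327)])
b=(g(176,122,32)+g(297,121,32))/2;p=(g(148,72,50)+g(324,70,50))/2
print('bar',b,'stand x',(b[:2]-o)@X,'panel front',p,(p[:2]-o)@X)
# first wrist picture: cheek fronts and bar, same frame
w=pickle.load(open("w1.pkl","rb"));c=(fonz(w,268,247,58)+fonz(w,371,246,58))/2
c2=(g(150,57,58)+g(326,55,58))/2
print('cheek front (w1)',c,(c[:2]-o)@X,'(w8)',c2,(c2[:2]-o)@X)
# scene camera crop of left front corner, contrast profile
```

```text
bar [487.42509675 314.93423267  32.        ] stand x -81.1983208488025 panel front [517.87392862 319.24252348  50.        ] -50.447153183887536
cheek front (w1) [533.25164298 320.84676949  58.        ] -34.992376363457396 (w8) [525.73985623 319.06211554  58.        ] -42.674250644501484
```

```bash
python3 -c "
from plant import r
print(r.job_done())"
```

```text
the job is handed in; nothing more can be done
None
```

Both cells were tapped out into the drawer (one tap on the left, two on the right), the drawer was pushed home against its stop with about 46 N on the finger at the end, and the job is handed in; no verdict came back.

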